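# Lift the tray lid and take the clean sleeve out with tongs

## Task

Lift the hinged lid of the steel parts tray and lay it gently back against its stop, so that it stays fully open. Then take the tongs out of their wooden stand and use their jaws to pick the round steel sleeve (not the six-sided nut) out of the tray, never touching the freshly degreased sleeve with the gripper fingers. Finish while still holding: the sleeve squeezed still in the tongs' jaws, its lower end at least 5 cm above the tray's rim, clear of tray and lid, the other things left where they were.

Things in the scene. Friction and masses are not known exactly. Their poses are not given: they have to be found in the camera images.
- tub: Fixed open steel parts tray, 170 mm (its x) by 230 mm (its y) by 70 mm high, walls and floor 4 mm. Origin: centre of its underside, on the bench; z up. The lid's hinge runs along its +x (far) rim, the lid's bar is at the -x side.
- lid (a joint): Hinge of the tray's flat aluminium lid, in rad: 0 = shut, 1.75 = laid back against its stop, leaning about 10 degrees past upright. The hinge is stiff: the lid stays wherever it is left; about 3 N at the bar move it. It may start a little ajar.
- lid_bar (a point): Middle of the lid's black round pull bar: 10 mm thick, 100 mm long along the tray's y, 210 mm from the hinge line, in front of the lid's edge with a free gap of about 33 mm between. It can be pinched from above (closing along the tray's x) at every lid angle and turns in the fingers as the lid swings. Moves with the lid.
- lid_hinge (a point): Middle of the lid's hinge line, 70.5 mm above the bench, 85 mm from the tray's centre along its +x; the line runs along the tray's y. At lid angle a the bar's middle lies 210 mm x cos(a) - 3 mm x sin(a) from here towards the tray's -x, and 210 mm x sin(a) + 3 mm x cos(a) up.
- stand: Fixed wooden stand that holds the tongs upright: foot 70 x 110 x 8 mm, on it a pocket 38 x 80 mm outside, 26 x 68 mm inside, its top rim 62 mm and its inner floor 14 mm above the bench. Origin: centre of the underside; x, y along the sides. It stands left or right of the tray.
- tongs: Loose spring tongs, 141 mm tall, 0.1 kg, jaws down in the stand. Origin: midway between the open jaws' lower ends; z up to the pivot, y = opening direction. Arms: 18 mm wide strips, rubber jaws 25 mm high below, outside them black grip pads 20 mm wide, 42 mm high, centred 94 mm above the origin; 54 mm over the pads, 61 mm over the jaws when open. The frame is the -y arm's, so leans on closing.
- tongs_arm (a joint): Closing of the tongs, rad: 0 = open (jaws 49 mm apart inside), 0.16 = jaws parallel 28 mm apart (on the sleeve, 48 mm over the pads), 0.24 = shut (17 mm). A spring opens them: it takes 3 N on the pads at 0, 5 N at 0.16; 0.3 of any further squeeze reaches the jaws. Closed to 0.02 they can be carried with the jaws still open; 25 N on the pads hold the sleeve well.
- jaw_a (a point): Centre of the inner face of the jaw on the tongs' -y arm, 12 mm above the jaw's lower end.
- jaw_b (a point): The same point of the jaw on the +y arm.
- sleeve: The round steel sleeve (bush) to be taken out: outside diameter 28 mm, bore 16 mm, 26 mm high, about 85 g, standing on end on the tray's floor (4 mm above the bench). Origin: centre of its lower end; z along its axis. It is in the left or the right half of the tray.
- nut: Six-sided steel nut, 36 mm across flats, 16 mm high, lying in the other half of the tray; leave it there. Origin: centre of its underside.
- jar: Loose glass jar with lid, 68 mm diameter, 100 mm high, on the side of the tray where the stand is not; leave it. Origin: centre of its underside.
- screwdriver: Loose screwdriver lying on the bench beside the tray; leave it. Origin: below its middle.
- tape: Loose grey tape measure, 70 x 40 x 65 mm, on the bench beside the tray; leave it. Origin: centre of its underside.
Not all that is in view belongs to the job. Of the things that look like the tongs, the largest one is meant.

How it is judged:
On the way, in this order (a step that is already met when the one before it is completed fails the run):
1. the lid is laid back against its stop (value of joint lid above 1.68 rad), for 0.2 s.
2. the tongs are carried out of the stand by the gripper, the lid still open (value of joint lid above 1.68 rad and contact force between tongs and the fingers above 1 N and contact force between tongs and stand below 0.05 N and height (world z) of tongs above 0.06 m), for 0.2 s.
3. the sleeve is lifted off the tray's floor in the tongs' jaws (value of joint lid above 1.68 rad and contact force between tongs and the fingers above 1 N and contact force between tongs and sleeve above 0.8 N and contact force between sleeve and tub below 0.05 N and height (world z) of sleeve above 0.012 m), for 0.2 s.
At the end, for the whole second after the job is handed in: Lid within 0.07 rad of its stop; gripper grips the tongs, jaws (0.09-0.21 rad closed) grip the sleeve, at rest, lower end 120 mm or more above the bench; sleeve touches no robot part, tray or lid, tongs no tray, stand or jar; nut, jar, screwdriver, tape within 25 mm of their starts (value of joint lid above 1.68 rad and contact force between tongs and the fingers above 1 N and contact force between tongs and sleeve above 0.8 N and value of joint tongs_arm between 0.09 and 0.21 rad and height (world z) of sleeve above 0.12 m and distance between sleeve and jaw_a below 0.05 m and distance between sleeve and jaw_b below 0.05 m and contact force between sleeve and the fingers below 0.05 N and contact force between sleeve and the arm below 0.05 N and contact force between each of sleeve, tongs and tub below 0.05 N and contact force between tongs and stand below 0.05 N and contact force between tongs and jar below 0.05 N and linear speed of sleeve below 0.05 m/s and distance of each of nut, jar, screwdriver, tape from where it was at the start of the episode below 0.025 m); the arm keeps its last pose, push and grip.
It fails at once if the lid slams onto its stop (faster than 1.5 rad/s) (value of joint lid above 1.6 rad and velocity of joint lid above 1.5 rad/s).
It fails at once if the gripper fingers touch the sleeve (contact force between sleeve and the fingers above 0.2 N).
It fails at once if the nut, jar, screwdriver or tape measure is pushed away by more than 25 mm (distance of any of nut, jar, screwdriver, tape from where it was at the start of the episode above 0.025 m).
It also fails if it takes over 64 s, if anything falls off the work surface, if the arm or the gripper's body presses on something with over 40 N, if the wrist force passes 120 N, or if a joint passes its speed limit or range.

## Robot

A 6-joint arm with a two-finger parallel gripper is mounted at the origin on the work surface. World frame = base frame: x ahead of the robot, y to its left, z up, the work surface at z = 0. Lengths are in m, angles in rad, forces in N, time in s.
With the tool pointing down it reaches from about 0.275 to 0.725 m from the base axis. Payload 5.6 kg.
Tool frame: the origin (TCP) lies midway between the tips of the shut fingers; the grasp point (between the pads) lies 19 mm behind it; z points along the fingers, y is the direction in which the jaws open and shut (so a half turn about z gives the same grasp; the last joint's range is limited). The gripper opens to 85 mm and grips with 20 to 120 N. Pads are 22 mm wide; open, the fingers measure 114 mm over their backs; the gripper's body (76 mm by 85 mm) begins 54 mm behind the grasp point. The pads swing forward as they close: fully open they stand 13 mm farther back than shut.
Start: joints at [-0.884, 0.255, 0.108, 0, -1.424, -0.285], TCP at [0.215, -0.506, 0.231] pointing down, gripper open.
Joint ranges: [-2.95, 2.95], [-1.21, 1.97], [-1.09, 1.5], [-2.87, 1.71], [-2.94, -0.07], [-3.05, 3.05]. Speed limits (rad/s): [2.57, 2.57, 3.14, 3.14, 3.14, 3.14].

## Interface

Orientations are given as a unit quaternion [x, y, z, w].
In Python, from cell import arm gives the robot as it stands. The module is installed in compiled form; this text tells all that it offers.
- The arm moves only by the tool jog_arm, never from a script. Its argument "rows" is one flat list of numbers, 7 for each row, row after row: the shift along the tool's x, y, z normalised to -1 to 1, where 1 is 0.08 m, then the turn, a rotation vector about the tool's x, y, z normalised to -1 to 1, where 1 is 0.5 rad, then the finger opening in mm, from 0 to 85.4. In form: [x, y, z, wx, wy, wz, hand, x, y, z, wx, wy, wz, hand, ...]. A call has 1 to 12 rows; each row shifts and turns the pose as measured when the row begins, along the tool's axes as they then stand; what a row does not reach is not made up. A row lasts 1/8 s, in which the tool goes at most 62.5 mm and 10.7 degrees, less where a joint would pass 70% of its speed; a pose out of reach is approached as far as the arm can. A call with a number of a shift or a turn outside -1 to 1 is refused whole. A call with a gripper value outside its range is refused whole. The fingers move at their own pace and stop on an object; "grip_force" is the grip in N (left out, the last holds). Time passes only in rows, so rows that do not move let the fingers close. It gives the time, the measured TCP pose, the force and the opening at its end, in the units of the state.
- arm.get_obs(): the state, without advancing time (a new reading comes with each control period).
- arm.snapshot(name): name is "side" or "top"; returns a dict with "pixels" (400x640x3 uint8, blue, green, red), "z_map" (400x640 float32, m along the optical axis (not along the pixel's ray), 0 where there is no reading), "intrinsics" (3x3 intrinsics, pixels), "position" and "orientation" of the camera in the world. Camera axes: x right, y up, looking along -z (the intrinsics and any distortion apply to the point x, -y, -z); pixel columns grow to the right and rows downward; lengths in m; the calibration is good to about 2 mm. A picture is of the moment at which its call begins.
- arm.close_job(): hands the job in, once; it reports no verdict.
The state is a dict: "time_s": time; "joint_positions": joint angles; "dq": joint speeds; "tau": joint torques, N m; "position": TCP position; "eef_rot": TCP orientation; "wrist_force": force on the tool from outside, world axes, zero at the start; "torque": the same for the moment, N m; "gripper_width": finger opening in m.
Only numpy, scipy, OpenCV 4.12 (cv2) and the standard library are available. Lean on these libraries where they do the work, as an engineer would, in place of code of your own. Each camera call takes 0.05 s, during which the arm holds its last target. There are 200 camera calls.

## Working session

There is one attempt and no reset: what is moved stays moved. The work goes in short steps, Python scripts to look and compute and a tool call to move; the robot and the scene stay as the last step left them, time stands still between calls to the robot, and variables do not carry over. Pictures are saved under pics/ and viewed, about 8 in all and at most 12, crops included, and the job is handed in when it is done.

Besides the shell and the picture viewer there is one more tool, called as a command line: name --argument value ..., lists and objects as JSON in quotes. jog_arm: Moves the arm, as the interface text tells. Scaled input: -1 to 1 covers 0.08 m each way for a shift and 0.5 rad each way for a turn. Its arguments: {"type":"object","properties":{"rows":{"type":"array"},"grip_force":{"type":"number"}},"required":["rows"]}

```bash
mkdir -p pics; cat > h.py <<'E'
import numpy as np,cv2
from cell import arm
from scipy.spatial.transform import Rotation as R
def snap(n):
    s=arm.snapshot(n); return s
def pts(s):
    K=np.array(s["intrinsics"]);z=s["z_map"];v,u=np.mgrid[0:z.shape[0],0:z.shape[1]]
    P=np.stack([(u-K[0,2])/K[0,0]*z,-(v-K[1,2])/K[1,1]*z,-z],-1)
    return P@R.from_quat(s["orientation"]).as_matrix().T+np.array(s["position"])
def obs():
    o=arm.get_obs(); print({k:np.round(o[k],3).tolist() for k in("time_s","joint_positions","position","eef_rot","wrist_force","gripper_width")}); return o
E
python3 - <<'E'
from h import *
obs()
for n in("top","side"):
    s=snap(n);cv2.imwrite(f"pics/{n}0.png",s["pixels"]);np.savez(f"{n}0.npz",**s)
    print(n,s["position"],s["orientation"],s["intrinsics"],(s["z_map"]>0).mean(), s.keys())
E
```

```text
{'time_s': 0.0, 'joint_positions': [-0.884, 0.256, 0.107, -0.0, -1.424, -0.285], 'position': [0.215, -0.506, 0.23], 'eef_rot': [-0.2, 0.98, 0.001, -0.0], 'wrist_force': [-0.27, -0.483, -0.475], 'gripper_width': 0.086}
top [0.46594651 0.01860704 1.04312941] [ 0.00407949 -0.03193064 -0.70420286  0.70926873] [[446.45303467   0.         317.66592722]
 [  0.         446.45303467 195.89396239]
 [  0.           0.           1.        ]] 0.995875 dict_keys(['pixels', 'z_map', 'intrinsics', 'position', 'orientation'])
side [0.05937045 0.64816277 0.66594913] [-0.13751996  0.44577731  0.84541941 -0.26007089] [[416.14906774   0.         313.45846001]
 [  0.         416.14906774 203.7519328 ]
 [  0.           0.           1.        ]] 0.99598828125 dict_keys(['pixels', 'z_map', 'intrinsics', 'position', 'orientation'])
```

View pics/top0.png

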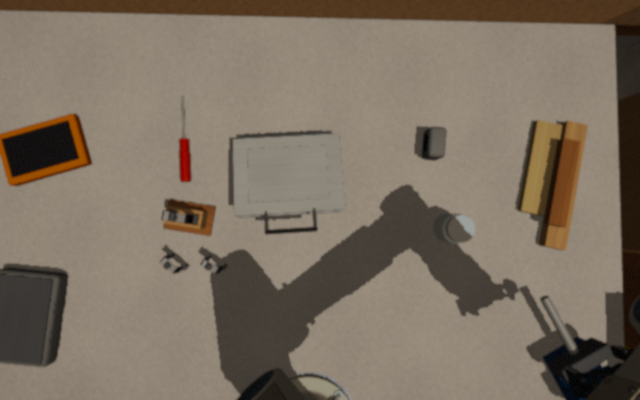

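View pics/side0.png

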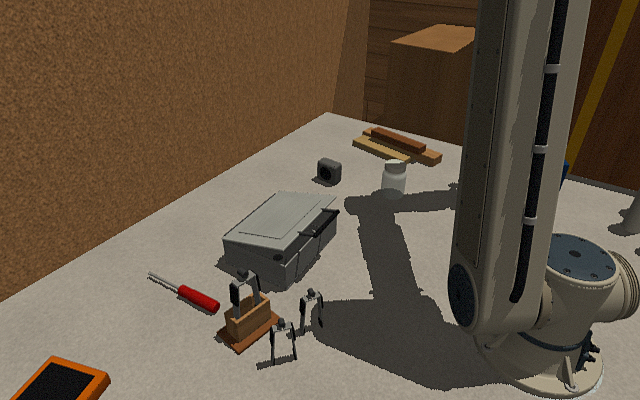

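The top view shows the tray lid at about (288,175) with the bar at (290,227). There are three tongs-like things: one in the wooden stand at (188,217), and two small ones standing on the bench at (172,262) and (211,262). The one in the stand is the largest and fits the description. I'll measure all of it and make one enlarged crop.

```bash
python3 - <<'E'
from h import *
L=lambda n:dict(np.load(n+"0.npz"))
t=L("top");s=L("side");P=pts(t);Q=pts(s)
def rect(name,m,P=P):
    p=P[m]; r=cv2.minAreaRect(p[:,:2].astype(np.float32)); print(name,m.sum(),"c",np.round(r[0],4),"size",np.round(r[1],3),"ang",round(r[2],1),"z",np.round(np.percentile(p[:,2],[2,50,98]),3))
v,u=np.mgrid[0:400,0:640]
box=lambda a,b,c,d:(u>=a)&(u<=c)&(v>=b)&(v<=d)
print("bench z",np.median(P[box(240,60,340,100)][:,2]))
X,Y,Z=P[...,0],P[...,1],P[...,2]
rect("lid",box(220,120,355,217)&(Z>.06))
g=t["pixels"].max(2)
b=box(255,216,325,238)&(Z>.05); rect("bar+arms",b)
# lid plane
m=box(240,145,335,205)&(Z>.06);A=np.c_[X[m],Y[m],np.ones(m.sum())];print("lidplane",np.linalg.lstsq(A,Z[m],rcond=None)[0])
b2=box(255,226,325,238)&(Z>.05)&(g<90);rect("bar",b2)
rect("foot",box(155,195,220,240)&(Z>.004)&(Z<.03))
rect("pocket",box(155,195,220,240)&(Z>.05)&(Z<.07))
m=box(155,195,220,240)&(Z>.09);rect("tongs",m)
rect("tongs2",box(155,240,190,275)&(Z>.05));rect("tongs3",box(192,240,230,275)&(Z>.05))
# side view: tongs
QX,QY,QZ=Q[...,0],Q[...,1],Q[...,2]
c=P[m].mean(0)
q=(abs(QX-c[0])<.06)&(abs(QY-c[1])<.06)
for a,bb in((.07,.115),(.115,.16)):
    rect(f"side tongs {a}",q&(QZ>a)&(QZ<bb),Q)
rect("side pocket",q&(QZ>.058)&(QZ<.066),Q)
rect("jar",box(435,205,480,245)&(Z>.05));rect("tape",box(412,122,450,165)&(Z>.05));
hs=cv2.cvtColor(t["pixels"],cv2.COLOR_BGR2HSV);rect("handle red",box(170,90,200,190)&(hs[...,1]>180)&(Z>0.003))
a=cv2.resize(t["pixels"][190:280,145:335],None,fx=4,fy=4,interpolation=2)
b=cv2.resize(s["pixels"][175:375,200:350],None,fx=2,fy=2,interpolation=2)
o=np.zeros((360+0+230,760,3),np.uint8)[:400];o=np.zeros((400,800,3),np.uint8)
a=cv2.resize(a,(500,237));o[:237,:500]=a;o[:400,500:800]=b;cv2.imwrite("pics/c1.png",o)
E
```

```text
bench z -0.0007087402900634032
lid 8880 c [0.5599 0.0457] size [0.191 0.233] ang 3.9 z [0.071 0.097 0.116]
bar+arms 354 c [0.4537 0.0382] size [0.035 0.11 ] ang 0.4 z [0.116 0.125 1.043]
lidplane [-0.46352796 -0.04539526  0.36311402]
bar 223 c [0.4513 0.0381] size [0.027 0.105] ang 3.8 z [0.121 0.126 0.13 ]
foot 838 c [0.4708 0.2792] size [0.098 0.148] ang 5.8 z [0.004 0.008 0.023]
pocket 298 c [0.4691 0.2734] size [0.081 0.038] ang 81.0 z [0.052 0.061 0.065]
tongs 309 c [0.4622 0.159 ] size [0.28  0.024] ang 86.6 z [0.094 0.133 1.043]
tongs2 195 c [0.4047 0.1617] size [0.043 0.308] ang 15.3 z [0.059 0.092 1.043]
tongs3 176 c [0.4036 0.1174] size [0.041 0.23 ] ang 22.2 z [0.062 0.091 1.043]
side tongs 0.07 263 c [0.467  0.2725] size [0.058 0.021] ang 80.2 z [0.071 0.097 0.114]
side tongs 0.115 384 c [0.4676 0.273 ] size [0.052 0.021] ang 80.9 z [0.117 0.135 0.156]
side pocket 404 c [0.4675 0.2728] size [0.081 0.04 ] ang 80.5 z [0.058 0.063 0.065]
jar 882 c [ 0.4435 -0.1685] size [0.064 0.373] ang 1.9 z [0.055 0.099 0.104]
tape 566 c [ 0.5491 -0.1577] size [0.071 0.383] ang 35.8 z [0.052 0.063 0.069]
handle red 378 c [0.525  0.1764] size [0.327 0.082] ang 55.5 z [0.017 0.023 0.028]
```

View pics/c1.png

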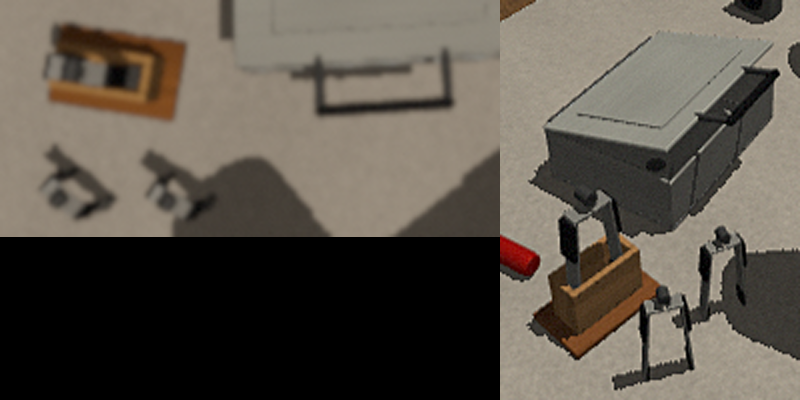

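The crop confirms that the set in the stand, with pads at crop (570,240), is the largest; the two small ones on the bench are decoys. Next I'll refit the lid without the invalid pixels and add a planner that gives the move numbers.

```bash
cat >> h.py <<'E'
def down(th): # tool y at world angle th (deg), z down
    t=np.radians(th);return R.from_matrix(np.array([[-np.sin(t),np.cos(t),0],[np.cos(t),np.sin(t),0],[0,0,-1]]))
def plan(wps,hand,step=.045,rot=.17,p=None,r=None):
    "wps: list of (xyz, tool-y angle deg or Rotation[, step]); prints rows"
    o=arm.get_obs(); p=np.array(o["position"]) if p is None else np.array(p); r=R.from_quat(o["eef_rot"]) if r is None else r; k=0
    for w in wps:
        tp=np.array(w[0]); tr=down(w[1]) if np.isscalar(w[1]) else w[1]; st=w[2] if len(w)>2 else step
        dv=(r.inv()*tr).as_rotvec(); n=max(1,int(np.ceil(max(np.linalg.norm(tp-p)/st,np.linalg.norm(dv)/rot)-.02)))
        for i in range(n):
            q=r*R.from_rotvec(dv*i/n); s=q.inv().apply((tp-p)/n)/.08
            print(",".join("%g"%x for x in [*np.round(s,3)+0,*np.round(dv/n/.5,3)+0,hand])+",");k+=1
        p,r=tp,tr
    print("rows",k)
E
python3 - <<'E'
from h import *
t=dict(np.load("top0.npz"));P=pts(t);X,Y,Z=P[...,0],P[...,1],P[...,2]
v,u=np.mgrid[0:400,0:640];box=lambda a,b,c,d:(u>=a)&(u<=c)&(v>=b)&(v<=d)
m=box(240,140,335,207)&(Z>.06)&(Z<.3);A=np.c_[X[m],Y[m],np.ones(m.sum())];c=np.linalg.lstsq(A,Z[m],rcond=None)[0];print(c,"a",np.arctan(np.hypot(c[0],c[1])),"yaw",np.degrees(np.arctan2(-c[1],-c[0])))
g=t["pixels"].max(2)
b=box(262,224,320,240)&(Z>.09)&(Z<.2)&(g<80);p=P[b];r=cv2.minAreaRect(p[:,:2].astype(np.float32));print("bar",r,np.median(p,0))
q=box(222,120,355,218)&(Z>.06)&(Z<.3);r=cv2.minAreaRect(P[q][:,:2].astype(np.float32));print("lid",r,np.percentile(P[q],[1,99],axis=0))
bx,by=.4505,.0385
plan([((bx,by,.20),185),((bx,by,.102),185)],35)
E
```

```text
[-0.23464766 -0.01591342  0.23008193] a 0.2309888339026311 yaw 3.8797643475988126
bar ((0.4455771744251251, 0.03776881843805313), (0.01836782693862915, 0.1045481264591217), 0.3342829942703247) [0.44262119 0.04283465 0.12562388]
lid ((0.5595014095306396, 0.0456668958067894), (0.19191482663154602, 0.23261313140392303), 3.865567445755005) [[ 0.47478932 -0.06813239  0.06937489]
 [ 0.65341281  0.15956254  0.11638114]]
-0.384,0.365,0.028,0,0,-0.179,35,
-0.415,0.329,0.028,0,0,-0.179,35,
-0.443,0.291,0.028,0,0,-0.179,35,
-0.467,0.25,0.028,0,0,-0.179,35,
-0.487,0.207,0.028,0,0,-0.179,35,
-0.504,0.162,0.028,0,0,-0.179,35,
-0.516,0.117,0.027,0,0,-0.179,35,
-0.525,0.07,0.027,0,0,-0.179,35,
-0.529,0.023,0.027,0,0,-0.179,35,
-0.529,-0.025,0.027,0,0,-0.179,35,
-0.525,-0.072,0.027,0,0,-0.179,35,
-0.516,-0.119,0.027,0,0,-0.179,35,
-0.503,-0.165,0.027,0,0,-0.179,35,
-0.486,-0.209,0.027,0,0,-0.179,35,
0,0,0.408,0,0,0,35,
0,0,0.408,0,0,0,35,
0,0,0.408,0,0,0,35,
rows 17
```

jog_arm --rows '[-0.38, 0.36, 0.02, 0, 0, -0.18, 35, -0.41, 0.33, 0.02, 0, 0, -0.18, 35, -0.44, 0.29, 0.02, 0, 0, -0.18, 35, -0.47, 0.25, 0.02, 0, 0, -0.18, 35, -0.49, 0.21, 0.02, 0, 0, -0.18, 35, -0.5, 0.16, 0.02, 0, 0, -0.18, 35, -0.52, 0.12, 0.02, 0, 0, -0.18, 35, -0.53, 0.07, 0.02, 0, 0, -0.18, 35, -0.53, 0.02, 0.02, 0, 0, -0.18, 35, -0.53, -0.03, 0.02, 0, 0, -0.18, 35, -0.52, -0.07, 0.02, 0, 0, -0.18, 35, -0.52, -0.12, 0.02, 0, 0, -0.18, 35]' --grip_force 30

```text
time_s: 1.6
position: [0.4113, -0.0217, 0.2075]
eef_rot: [-0.686, 0.728, 0.005, 0.0]
wrist_force: [0.1, -0.2, 0.9]
gripper_width: 0.035
```

```bash
python3 - <<'E'
from h import *
obs();plan([((.446,.038,.20),184),((.446,.038,.102),184,.03)],35)
E
```

```text
{'time_s': 1.6, 'joint_positions': [0.323, -0.007, -0.253, -0.01, -1.329, -0.379], 'position': [0.411, -0.022, 0.208], 'eef_rot': [-0.686, 0.728, 0.005, 0.0], 'wrist_force': [0.118, -0.185, 0.913], 'gripper_width': 0.035}
-0.385,-0.195,0.048,0.007,0.008,-0.129,35,
-0.372,-0.219,0.048,0.007,0.008,-0.129,35,
0,0,0.306,0,0,0,35,
0,0,0.306,0,0,0,35,
0,0,0.306,0,0,0,35,
0,0,0.306,0,0,0,35,
rows 6
```

jog_arm --rows '[-0.39, -0.2, 0.05, 0.007, 0.008, -0.13, 35, -0.37, -0.22, 0.05, 0.007, 0.008, -0.13, 35, 0, 0, 0, 0, 0, 0, 35]'

```text
time_s: 1.98
position: [0.4469, 0.0428, 0.1981]
eef_rot: [0.735, -0.678, -0.001, 0.001]
wrist_force: [-0.5, -0.7, -0.4]
gripper_width: 0.0349
```

```bash
python3 - <<'E'
from h import *
obs();plan([((.446,.038,.102),184,.03)],35)
s=snap("side");cv2.imwrite("pics/s2.png",cv2.resize(s["pixels"][130:330,180:420],None,fx=2.5,fy=2.5))
E
```

```text
{'time_s': 1.975, 'joint_positions': [0.446, 0.07, -0.201, -0.0, -1.302, -0.366], 'position': [0.447, 0.043, 0.198], 'eef_rot': [0.735, -0.678, -0.001, 0.001], 'wrist_force': [-0.53, -0.695, -0.449], 'gripper_width': 0.035}
0.014,0.003,0.3,0.001,0,0.005,35,
0.015,0.004,0.3,0.001,0,0.005,35,
0.015,0.004,0.3,0.001,0,0.005,35,
0.015,0.004,0.3,0.001,0,0.005,35,
rows 4
```

View pics/s2.png

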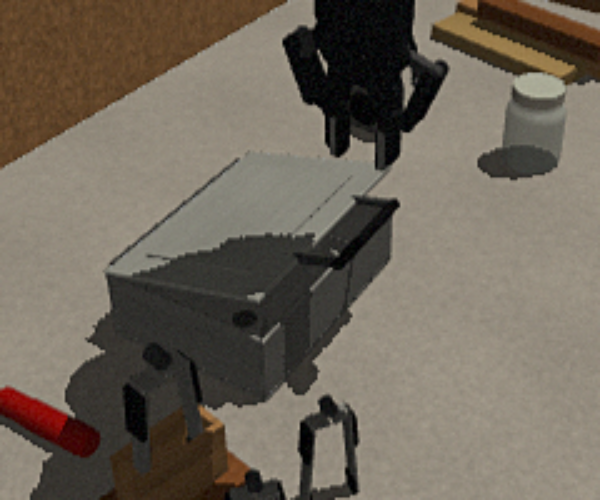

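The open fingers (crop 335–390, 160) are above and in line with the bar at (350,230). I'll go down and pinch.

jog_arm --rows '[0.015, 0, 0.3, 0, 0, 0, 35, 0.015, 0, 0.3, 0, 0, 0, 35, 0.015, 0, 0.3, 0, 0, 0, 35, 0.015, 0, 0.27, 0, 0, 0, 35, 0, 0, 0, 0, 0, 0, 35]'

```text
time_s: 2.65
position: [0.445, 0.0335, 0.1031]
eef_rot: [0.732, -0.681, -0.0, 0.001]
wrist_force: [0.8, -0.3, 1.0]
gripper_width: 0.0348
```

jog_arm --rows '[0, 0, 0, 0, 0, 0, 0, 0, 0, 0, 0, 0, 0, 0, 0, 0, 0, 0, 0, 0, 0, 0, 0, 0, 0, 0, 0, 0]'

```text
time_s: 3.15
position: [0.4438, 0.033, 0.1046]
eef_rot: [0.732, -0.682, -0.001, 0.001]
wrist_force: [-1.0, -0.4, -3.6]
gripper_width: 0.0088
```

```bash
python3 - <<'E'
from h import *
o=obs();p=np.array(o["position"]);a0=.231
d=np.array([np.cos(np.radians(3.9)),np.sin(np.radians(3.9)),0])
f=lambda a:-(.21*np.cos(a)-.003*np.sin(a))*d+np.array([0,0,.21*np.sin(a)+.003*np.cos(a)])
A=np.linspace(a0,1.73,19)
plan([(p+f(a)-f(a0),184.) for a in A[1:]],0)
print(p+f(1.75)-f(a0), "hinge est",p+[0,0,.019]-f(a0))
E
```

```text
{'time_s': 3.15, 'joint_positions': [0.427, 0.134, -0.381, -0.002, -1.058, -0.356], 'position': [0.444, 0.033, 0.105], 'eef_rot': [0.732, -0.682, -0.001, 0.001], 'wrist_force': [-1.015, -0.434, -3.611], 'gripper_width': 0.009}
0,-0.061,-0.21,0.005,0.001,0.001,0,
0,-0.079,-0.204,0,0,0,0,
0,-0.096,-0.196,0,0,0,0,
0,-0.112,-0.188,0,0,0,0,
0,-0.127,-0.178,0,0,0,0,
0,-0.141,-0.167,0,0,0,0,
0,-0.155,-0.154,0,0,0,0,
0,-0.167,-0.141,0,0,0,0,
0,-0.178,-0.127,0,0,0,0,
0,-0.188,-0.111,0,0,0,0,
0,-0.197,-0.095,0,0,0,0,
0,-0.204,-0.079,0,0,0,0,
0,-0.21,-0.061,0,0,0,0,
0,-0.214,-0.044,0,0,0,0,
0,-0.217,-0.026,0,0,0,0,
0,-0.218,-0.008,0,0,0,0,
0,-0.218,0.011,0,0,0,0,
0,-0.217,0.029,0,0,0,0,
rows 18
[0.68731318 0.04962745 0.2596619 ] hinge est [0.64702307 0.04688075 0.07255959]
```

jog_arm --rows '[0, -0.06, -0.21, 0, 0, 0, 0, 0, -0.08, -0.2, 0, 0, 0, 0, 0, -0.1, -0.195, 0, 0, 0, 0, 0, -0.11, -0.19, 0, 0, 0, 0, 0, -0.13, -0.18, 0, 0, 0, 0, 0, -0.14, -0.17, 0, 0, 0, 0]'

```text
time_s: 3.9
position: [0.4914, 0.0362, 0.1961]
eef_rot: [0.731, -0.682, -0.004, 0.004]
wrist_force: [1.2, -0.7, -6.2]
gripper_width: 0.0085
```

```bash
cat > lid.py <<'E'
from h import *
import sys
h=np.array([.647,.0469,.0536]);d=np.array([np.cos(np.radians(3.9)),np.sin(np.radians(3.9)),0])
o=obs();p=np.array(o["position"]);q=p-h
x,z=-q@d,q[2];a=np.arctan2(z,x)-np.arcsin(.003/.21);print("a",a,"radius",np.hypot(x,z))
f=lambda a:-(.21*np.cos(a)-.003*np.sin(a))*d+np.array([0,0,.21*np.sin(a)+.003*np.cos(a)])
end=float(sys.argv[1]);n=int(np.ceil((end-a)/float(sys.argv[2])));A=np.linspace(a,end,n+1)
plan([(h+f(b),184.) for b in A[1:]],0)
E
python3 lid.py 1.6 .085
```

```text
{'time_s': 3.9, 'joint_positions': [0.389, 0.164, -0.096, -0.004, -1.321, -0.318], 'position': [0.491, 0.036, 0.196], 'eef_rot': [0.731, -0.682, -0.004, 0.004], 'wrist_force': [1.21, -0.736, -6.204], 'gripper_width': 0.008}
a 0.7259575091597456 radius 0.21127550758965666
-0.001,-0.157,-0.139,0.023,0,0.001,0,
0,-0.158,-0.136,0,0,0,0,
0,-0.168,-0.123,0,0,0,0,
0,-0.178,-0.109,0,0,0,0,
0,-0.186,-0.095,0,0,0,0,
0,-0.193,-0.08,0,0,0,0,
0,-0.198,-0.064,0,0,0,0,
0,-0.203,-0.048,0,0,0,0,
0,-0.206,-0.032,0,0,0,0,
0,-0.208,-0.016,0,0,0,0,
0,-0.209,0.001,0,0,0,0,
rows 11
```

Tracking the arc well (radius 0.211). Continuing.

jog_arm --rows '[0, -0.16, -0.15, 0.02, 0, 0, 0, 0, -0.16, -0.14, 0, 0, 0, 0, 0, -0.17, -0.125, 0, 0, 0, 0, 0, -0.18, -0.11, 0, 0, 0, 0, 0, -0.19, -0.095, 0, 0, 0, 0, 0, -0.19, -0.08, 0, 0, 0, 0, 0, -0.2, -0.065, 0, 0, 0, 0]'

```text
time_s: 4.78
position: [0.5882, 0.0427, 0.2594]
eef_rot: [0.732, -0.682, -0.005, 0.006]
wrist_force: [-3.8, 0.2, 3.7]
gripper_width: 0.0087
```

```bash
python3 lid.py 1.75 .06
```

```text
{'time_s': 4.775, 'joint_positions': [0.335, 0.341, 0.298, -0.003, -1.542, -0.264], 'position': [0.588, 0.043, 0.259], 'eef_rot': [0.732, -0.682, -0.005, 0.006], 'wrist_force': [-3.843, 0.218, 3.655], 'gripper_width': 0.009}
a 1.2773344019119566 radius 0.21405768223032265
-0.003,-0.164,0.008,0.029,-0.002,0.002,0,
0,-0.152,-0.029,0,0,0,0,
0,-0.154,-0.02,0,0,0,0,
0,-0.155,-0.011,0,0,0,0,
0,-0.155,-0.002,0,0,0,0,
0,-0.155,0.007,0,0,0,0,
0,-0.154,0.016,0,0,0,0,
0,-0.153,0.025,0,0,0,0,
rows 8
```

jog_arm --rows '[0, -0.16, 0.0, 0.03, 0, 0, 0, 0, -0.15, -0.02, 0, 0, 0, 0, 0, -0.15, -0.02, 0, 0, 0, 0, 0, -0.155, -0.01, 0, 0, 0, 0, 0, -0.155, 0, 0, 0, 0, 0, 0, -0.155, 0.007, 0, 0, 0, 0, 0, -0.15, 0.016, 0, 0, 0, 0, 0, -0.12, 0.025, 0, 0, 0, 0]'

```text
time_s: 5.78
position: [0.6849, 0.049, 0.2656]
eef_rot: [0.732, -0.681, 0.002, 0.001]
wrist_force: [-2.8, 0.8, 1.0]
gripper_width: 0.0089
```

```bash
python3 lid.py 1.77 .04
```

```text
{'time_s': 5.775, 'joint_positions': [0.3, 0.543, 0.626, 0.004, -1.653, -0.228], 'position': [0.685, 0.049, 0.266], 'eef_rot': [0.732, -0.681, 0.002, 0.001], 'wrist_force': [-2.763, 0.767, 0.961], 'gripper_width': 0.009}
a 1.733609539414981 radius 0.21535682054320138
-0.006,-0.082,0.084,-0.003,-0.007,0.004,0,
rows 1
```

jog_arm --rows '[0, -0.06, 0.02, 0, 0, 0, 0, 0, -0.05, 0.01, 0, 0, 0, 0, 0, -0.05, 0.01, 0, 0, 0, 0, 0, 0, 0, 0, 0, 0, 0]'

```text
time_s: 6.28
position: [0.6868, 0.0491, 0.265]
eef_rot: [0.733, -0.68, -0.005, 0.01]
wrist_force: [1.5, 0.7, -2.9]
gripper_width: 0.0089
```

```bash
python3 lid.py 1.78 .04
```

```text
{'time_s': 6.275, 'joint_positions': [0.298, 0.569, 0.668, 0.001, -1.693, -0.223], 'position': [0.687, 0.049, 0.265], 'eef_rot': [0.733, -0.68, -0.005, 0.01], 'wrist_force': [1.481, 0.717, -2.873], 'gripper_width': 0.009}
a 1.7430054031165094 radius 0.21515485364032483
-0.006,-0.085,0.081,0.044,-0.011,0.009,0,
rows 1
```

jog_arm --rows '[0, 0, 0, 0, 0, 0, 35, 0, 0, 0, 0, 0, 0, 35, 0, 0, 0, 0, 0, 0, 35, 0, 0, -0.4, 0, 0, 0, 40, 0, 0, -0.5, 0, 0, 0, 40, 0, 0.4, -0.2, 0, 0, 0, 40, 0, 0.6, 0, 0, 0, 0, 40, 0, 0.6, 0, 0, 0, 0, 75, 0, 0.6, 0, 0, 0, 0, 75, 0, 0, 0, 0, 0, 0, 75]'

```text
time_s: 7.52
position: [0.512, 0.0362, 0.3571]
eef_rot: [0.733, -0.681, -0.003, 0.008]
wrist_force: [-0.0, -0.2, 0.3]
gripper_width: 0.0751
```

```bash
python3 - <<'E'
from h import *
obs()
t=snap("top");s=snap("side");np.savez("top1.npz",**t);np.savez("side1.npz",**s)
P=pts(t);Q=pts(s)
d=np.array([np.cos(np.radians(3.9)),np.sin(np.radians(3.9))]);n=np.array([-d[1],d[0]]);h=np.array([.647,.0469])
for nm,W in(("top",P),("side",Q)):
    r=(W[...,:2]-h)@d; l=(W[...,:2]-h)@n; z=W[...,2]
    m=(abs(l)<.1)&(r>-.02)&(r<.08)&(z>.1)&(z<.26)
    print(nm,m.sum(), np.polyfit(z[m],r[m],1) if m.sum()>50 else 0)
c=t["pixels"][110:280,150:380];cv2.imwrite("pics/t2.png",cv2.resize(c,None,fx=3,fy=3,interpolation=2))
plan([((.5,.10,.30),200),((.4675,.273,.26),260.5)],75)
E
```

```text
{'time_s': 7.525, 'joint_positions': [0.377, 0.192, 0.341, 0.001, -1.737, -0.303], 'position': [0.512, 0.036, 0.357], 'eef_rot': [0.733, -0.681, -0.003, 0.008], 'wrist_force': [-0.002, -0.181, 0.277], 'gripper_width': 0.075}
top 6 0
side 3638 [ 0.18258577 -0.01530619]
-0.402,0.055,0.347,0.018,-0.004,-0.276,75,
-0.406,0.002,0.348,0.018,-0.004,-0.276,75,
-0.31,-0.051,0.071,0,0,-0.302,75,
-0.299,-0.097,0.071,0,0,-0.302,75,
-0.281,-0.141,0.071,0,0,-0.302,75,
-0.257,-0.182,0.071,0,0,-0.302,75,
-0.226,-0.218,0.071,0,0,-0.302,75,
-0.191,-0.25,0.071,0,0,-0.302,75,
-0.151,-0.275,0.071,0,0,-0.302,75,
rows 9
```

View pics/t2.png

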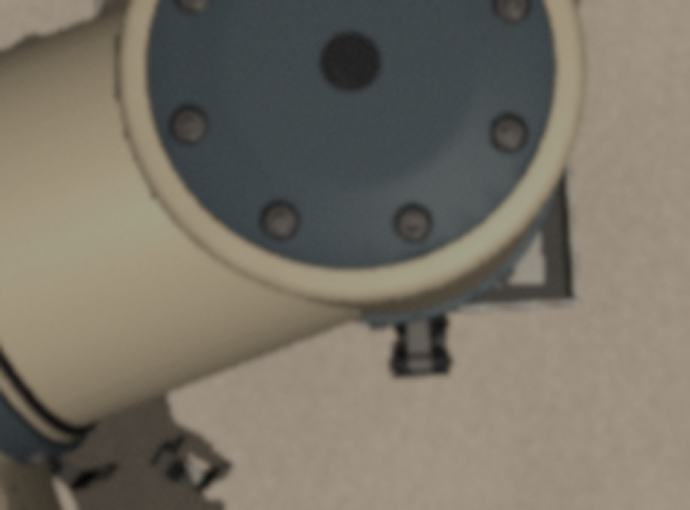

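The lid measures 1.751 rad in the side depth (slope 0.1826), so it is on its stop. The top picture is mostly hidden by the arm. Now to the tongs.

jog_arm --rows '[-0.4, 0.05, 0.35, 0.02, 0, -0.28, 75, -0.4, 0, 0.35, 0.02, 0, -0.28, 75, -0.31, -0.05, 0.07, 0, 0, -0.3, 75, -0.3, -0.1, 0.07, 0, 0, -0.3, 75, -0.28, -0.14, 0.07, 0, 0, -0.3, 75, -0.26, -0.18, 0.07, 0, 0, -0.3, 75, -0.23, -0.22, 0.07, 0, 0, -0.3, 75, -0.19, -0.25, 0.07, 0, 0, -0.3, 75, -0.15, -0.27, 0.07, 0, 0, -0.3, 75, 0, 0, 0, 0, 0, 0, 75]'

```text
time_s: 8.88
position: [0.4735, 0.284, 0.2487]
eef_rot: [0.998, -0.064, -0.001, 0.004]
wrist_force: [0.4, 0.2, -0.2]
gripper_width: 0.075
```

```bash
python3 - <<'E'
from h import *
obs()
plan([((.468,.273,.20),260.5),((.468,.273,.09),260.5,.03)],75)
t=snap("top");np.savez("top2.npz",**t);P=pts(t)
cv2.imwrite("pics/t3.png",cv2.resize(t["pixels"][110:260,150:370],None,fx=3.5,fy=3.5,interpolation=2))
E
```

```text
{'time_s': 8.875, 'joint_positions': [0.827, 0.26, 0.156, 0.004, -1.475, 0.615], 'position': [0.473, 0.284, 0.249], 'eef_rot': [0.998, -0.064, -0.001, 0.004], 'wrist_force': [0.367, 0.207, -0.163], 'gripper_width': 0.075}
-0.025,0.07,0.305,0.009,0.001,0.037,75,
-0.024,0.072,0.305,0.009,0.001,0.037,75,
0,0,0.344,0,0,0,75,
0,0,0.344,0,0,0,75,
0,0,0.344,0,0,0,75,
0,0,0.344,0,0,0,75,
rows 6
```

View pics/t3.png

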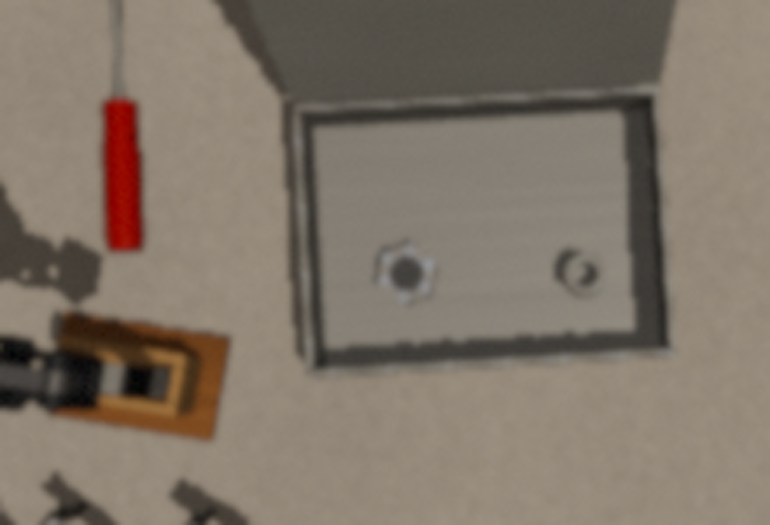

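Tray is open: nut (six-sided, bright rim) at crop (407,271), and sleeve (round with bore) at (577,272), near the right wall. Measuring it and descending on the tongs.

```bash
python3 - <<'E'
from h import *
t=dict(np.load("top2.npz"));P=pts(t);X,Y,Z=P[...,0],P[...,1],P[...,2]
v,u=np.mgrid[0:400,0:640];box=lambda a,b,c,d:(u>=a)&(u<=c)&(v>=b)&(v<=d)
b=box(300,172,332,205)
for lo,hi in((.015,.045),(.022,.036)):
    m=b&(Z>lo)&(Z<hi); (c,r)=cv2.minEnclosingCircle(P[m][:,:2].astype(np.float32));print("sleeve",m.sum(),c,r,np.median(Z[m]),"px",u[m].min(),u[m].max(),v[m].min(),v[m].max())
m=box(250,172,280,205)&(Z>.012)&(Z<.03);print("nut",m.sum(),cv2.minEnclosingCircle(P[m][:,:2].astype(np.float32)),np.median(Z[m]))
m=box(225,132,345,217)&(Z>.06)&(Z<.078);r=cv2.minAreaRect(P[m][:,:2].astype(np.float32));print("rim",r)
m=box(235,140,335,210)&(Z>.002)&(Z<.007);r=cv2.minAreaRect(P[m][:,:2].astype(np.float32));print("floor",r)
E
```

```text
sleeve 85 (0.5368896126747131, -0.01856818050146103) 0.013883969746530056 0.02920098729982623 px 311 322 182 193
sleeve 83 (0.5371245741844177, -0.018524890765547752) 0.013823354616761208 0.029292390954802627 px 311 322 182 193
nut 215 ((0.5365050435066223, 0.09762100130319595), 0.019848493859171867) 0.01985051661239856
rim ((0.5627808570861816, 0.04610811173915863), (0.17295369505882263, 0.23035426437854767), 3.8373851776123047)
floor ((0.566832959651947, 0.053531959652900696), (0.1623924821615219, 0.2325831949710846), 0.3966638147830963)
```

jog_arm --rows '[-0.025, 0.07, 0.3, 0.009, 0, 0.037, 75, -0.025, 0.07, 0.3, 0.009, 0, 0.037, 75, 0, 0, 0, 0, 0, 0, 75]'

```text
time_s: 9.3
position: [0.4708, 0.2717, 0.2003]
eef_rot: [0.996, -0.088, 0.001, -0.0]
wrist_force: [0.5, 1.7, 0.7]
gripper_width: 0.0753
```

```bash
python3 - <<'E'
from h import *
obs()
plan([((.468,.273,.09),260.5,.03)],75)
s=snap("side");cv2.imwrite("pics/s3.png",cv2.resize(s["pixels"][170:370,170:350],None,fx=3,fy=3,interpolation=2))
E
```

```text
{'time_s': 9.3, 'joint_positions': [0.812, 0.253, 0.026, 0.001, -1.343, 0.583], 'position': [0.471, 0.272, 0.2], 'eef_rot': [0.996, -0.088, 0.001, -0.0], 'wrist_force': [0.514, 1.654, 0.654], 'gripper_width': 0.075}
-0.01,-0.002,0.345,0,-0.001,-0.005,75,
-0.01,-0.003,0.345,0,-0.001,-0.005,75,
-0.009,-0.003,0.345,0,-0.001,-0.005,75,
-0.009,-0.003,0.345,0,-0.001,-0.005,75,
rows 4
```

View pics/s3.png

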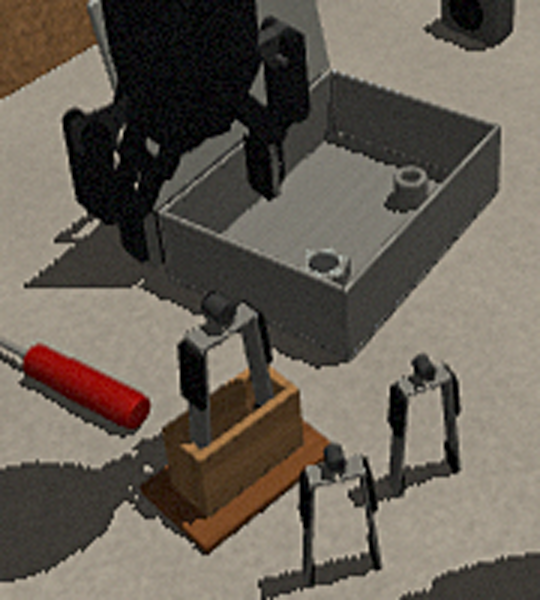

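Aligned: the fingers straddle the pads at crop (190,370)/(262,340). Rim and sleeve sizes check out (sleeve r 13.9 mm, top z 29 mm). Descending.

jog_arm --rows '[-0.01, -0.002, 0.34, 0, 0, 0, 75, -0.01, -0.002, 0.34, 0, 0, 0, 75, -0.01, -0.002, 0.34, 0, 0, 0, 75, -0.01, 0, 0.33, 0, 0, 0, 75, 0, 0, 0, 0, 0, 0, 75]'

```text
time_s: 9.98
position: [0.4763, 0.2767, 0.099]
eef_rot: [0.996, -0.089, 0.007, -0.005]
wrist_force: [0.9, 0.7, 0.9]
gripper_width: 0.0754
```

jog_arm --rows '[0, 0, 0, 0, 0, 0, 55, 0, 0, 0, 0, 0, 0, 52, 0, 0, 0, 0, 0, 0, 52, 0, 0, 0, 0, 0, 0, 52]' --grip_force 25

```text
time_s: 10.48
position: [0.4789, 0.2783, 0.1038]
eef_rot: [0.996, -0.089, 0.01, -0.007]
wrist_force: [-0.2, 0.3, -1.7]
gripper_width: 0.0519
```

```bash
python3 - <<'E'
from h import *
obs()
s=snap("side");cv2.imwrite("pics/s4.png",cv2.resize(s["pixels"][200:350,190:310],None,fx=4,fy=4,interpolation=2))
E
```

```text
{'time_s': 10.475, 'joint_positions': [0.814, 0.318, -0.142, 0.008, -1.086, 0.575], 'position': [0.479, 0.278, 0.104], 'eef_rot': [0.996, -0.089, 0.01, -0.007], 'wrist_force': [-0.189, 0.315, -1.715], 'gripper_width': 0.052}
```

View pics/s4.png

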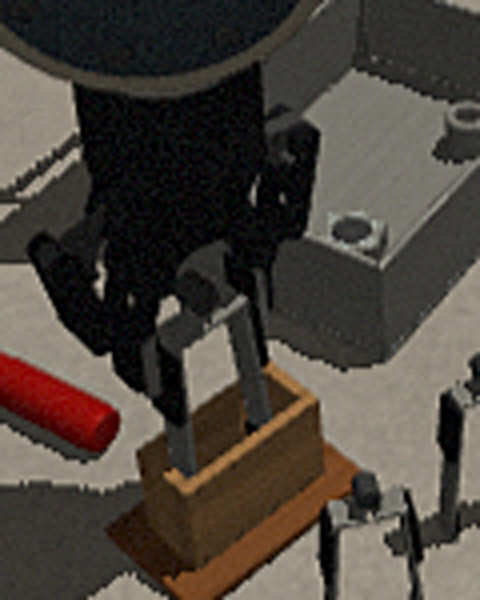

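The grasp is high and about 11 mm too far out, because holding rows drift a little. I'll reopen and re-seat.

jog_arm --rows '[0, 0, 0, 0, 0, 0, 72, 0, 0, 0, 0, 0, 0, 72]'

```text
time_s: 10.78
position: [0.4791, 0.2784, 0.1041]
eef_rot: [0.996, -0.089, 0.011, -0.007]
wrist_force: [-0.2, 0.1, -0.1]
gripper_width: 0.0715
```

```bash
python3 - <<'E'
from h import *
obs();plan([((.468,.273,.089),260.5,.012)],72)
Q=pts(snap("side"));QX,QY,QZ=Q[...,0],Q[...,1],Q[...,2]
for a,b in((.07,.085),(.145,.16)):
    m=(abs(QX-.468)<.03)&(abs(QY-.273)<.04)&(QZ>a)&(QZ<b)
    print(a,m.sum(),cv2.minAreaRect(Q[m][:,:2].astype(np.float32)))
E
```

```text
{'time_s': 10.775, 'joint_positions': [0.814, 0.318, -0.142, 0.008, -1.086, 0.575], 'position': [0.479, 0.278, 0.104], 'eef_rot': [0.996, -0.089, 0.011, -0.007], 'wrist_force': [-0.161, 0.051, -0.088], 'gripper_width': 0.072}
-0.064,0.047,0.092,-0.017,-0.02,-0.013,72,
-0.063,0.046,0.093,-0.017,-0.02,-0.013,72,
rows 2
0.07 72 ((0.4693906009197235, 0.2760545015335083), (0.052199844270944595, 0.017566602677106857), 83.58802032470703)
0.145 142 ((0.47075220942497253, 0.256535142660141), (0.04963270202279091, 0.025087781250476837), 81.10973358154297)
```

jog_arm --rows '[-0.064, 0.03, 0.09, -0.017, -0.02, -0.013, 72, -0.063, 0.03, 0.09, -0.017, -0.02, -0.013, 72]'

```text
time_s: 11.08
position: [0.4681, 0.2756, 0.089]
eef_rot: [0.997, -0.082, -0.001, 0.0]
wrist_force: [-0.2, -0.4, -0.1]
gripper_width: 0.0717
```

```bash
python3 - <<'E'
from h import *
obs();plan([((.4685,.274,.089),260.5,.012)],72)
E
```

```text
{'time_s': 11.075, 'joint_positions': [0.82, 0.329, -0.164, -0.001, -1.079, 0.586], 'position': [0.468, 0.276, 0.089], 'eef_rot': [0.997, -0.082, -0.001, 0.0], 'wrist_force': [-0.213, -0.418, -0.069], 'gripper_width': 0.072}
0.009,0.019,0,0.001,0.002,0.002,72,
rows 1
```

Seated. Close to 52 mm and lift about 3 cm.

jog_arm --rows '[0, 0, 0, 0, 0, 0, 56, 0, 0, 0, 0, 0, 0, 51.5, 0, 0, 0, 0, 0, 0, 51.5, 0, 0, 0, 0, 0, 0, 51.5, 0, 0, -0.1, 0, 0, 0, 51.5, 0, 0, -0.15, 0, 0, 0, 51.5, 0, 0, -0.15, 0, 0, 0, 51.5]'

```text
time_s: 11.95
position: [0.4673, 0.2751, 0.1217]
eef_rot: [0.997, -0.082, -0.002, 0.001]
wrist_force: [0.8, -0.4, 0.2]
gripper_width: 0.0512
```

```bash
python3 - <<'E'
from h import *
obs()
s=snap("side");cv2.imwrite("pics/s5.png",cv2.resize(s["pixels"][200:350,190:310],None,fx=4,fy=4,interpolation=2))
E
```

```text
{'time_s': 11.95, 'joint_positions': [0.82, 0.302, -0.113, -0.001, -1.16, 0.587], 'position': [0.467, 0.275, 0.122], 'eef_rot': [0.997, -0.082, -0.002, 0.001], 'wrist_force': [0.846, -0.368, 0.249], 'gripper_width': 0.051}
```

View pics/s5.png

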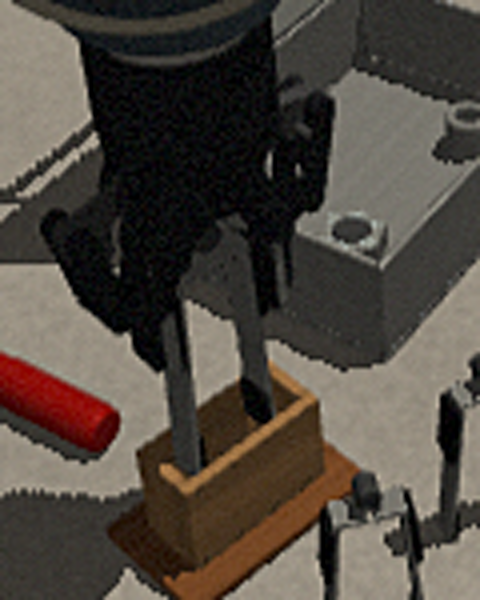

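The tongs are held and rising out of the pocket (jaw at crop 255,400). I'll lift clear, then look at the number of rows to the sleeve.

jog_arm --rows '[0, 0, -0.2, 0, 0, 0, 51.5, 0, 0, -0.2, 0, 0, 0, 51.5, 0, 0, -0.25, 0, 0, 0, 51.5, 0, 0, -0.25, 0, 0, 0, 51.5, 0, 0, -0.25, 0, 0, 0, 51.5, 0, 0, -0.2, 0, 0, 0, 51.5, 0, 0, 0, 0, 0, 0, 51.5, 0, 0, 0, 0, 0, 0, 51.5]'

```text
time_s: 13.0
position: [0.4681, 0.2762, 0.2379]
eef_rot: [0.997, -0.082, 0.001, -0.002]
wrist_force: [0.1, -0.0, -1.1]
gripper_width: 0.0514
```

```bash
python3 - <<'E'
from h import *
obs();plan([((.537,-.0185,.22),226,.03)],51.5)
Q=pts(snap("side"));p=arm.get_obs()["position"];W=Q-p
m=(np.hypot(W[...,0],W[...,1])<.05)&(W[...,2]<0.03)&(W[...,2]>-.12)
z=W[m]
for a in np.arange(-.1,.03,.01):
    k=z[(z[:,2]>=a)&(z[:,2]<a+.01)]
    if len(k)>5:
        l=k[:,:2]@np.array([np.cos(np.radians(80.5)),np.sin(np.radians(80.5))]);x=k[:,:2]@np.array([np.sin(np.radians(80.5)),-np.cos(np.radians(80.5))])
        print(round(a,2),len(k),np.round([l.min(),l.max(),x.min(),x.max()],3))
E
```

```text
{'time_s': 13.0, 'joint_positions': [0.82, 0.238, 0.103, -0.001, -1.432, 0.586], 'position': [0.468, 0.276, 0.238], 'eef_rot': [0.997, -0.082, 0.001, -0.002], 'wrist_force': [0.078, -0.006, -1.102], 'gripper_width': 0.051}
0.132,0.318,0.019,-0.001,0,0.11,51.5,
0.149,0.31,0.019,-0.001,0,0.11,51.5,
0.166,0.301,0.02,-0.001,0,0.11,51.5,
0.182,0.292,0.02,-0.001,0,0.11,51.5,
0.198,0.281,0.02,-0.001,0,0.11,51.5,
0.213,0.27,0.02,-0.001,0,0.11,51.5,
0.228,0.258,0.02,-0.001,0,0.11,51.5,
0.241,0.245,0.02,-0.001,0,0.11,51.5,
0.254,0.231,0.02,-0.001,0,0.11,51.5,
0.267,0.217,0.02,-0.001,0,0.11,51.5,
0.278,0.202,0.02,-0.001,0,0.11,51.5,
rows 11
-0.08 21 [-0.024  0.024 -0.006  0.013]
-0.07 74 [-0.025  0.025 -0.006  0.013]
-0.06 67 [-0.025  0.023 -0.007  0.012]
-0.05 81 [-0.024  0.023 -0.006  0.012]
-0.04 68 [-0.023  0.023 -0.006  0.013]
-0.03 68 [-0.024  0.022 -0.006  0.013]
-0.02 69 [-0.024  0.022 -0.006  0.015]
-0.01 56 [-0.023  0.021 -0.006  0.013]
-0.0 73 [-0.032  0.031 -0.013  0.012]
0.01 151 [-0.041  0.038 -0.014  0.013]
0.02 166 [-0.041  0.038 -0.014  0.013]
```

The tongs sit about 3.5 mm along tool x from the TCP, with the jaw gap about 38 mm (pads 51.4). I'll relax to 52.3 for more room and aim to compensate for the offset.

jog_arm --rows '[0.13, 0.32, 0.02, 0, 0, 0.11, 52.3, 0.15, 0.31, 0.02, 0, 0, 0.11, 52.3, 0.17, 0.3, 0.02, 0, 0, 0.11, 52.3, 0.18, 0.29, 0.02, 0, 0, 0.11, 52.3, 0.2, 0.28, 0.02, 0, 0, 0.11, 52.3, 0.21, 0.27, 0.02, 0, 0, 0.11, 52.3, 0.23, 0.26, 0.02, 0, 0, 0.11, 52.3, 0.24, 0.25, 0.02, 0, 0, 0.11, 52.3, 0.25, 0.23, 0.02, 0, 0, 0.11, 52.3, 0.26, 0.22, 0.02, 0, 0, 0.11, 52.3]'

```text
time_s: 14.3
position: [0.5255, -0.0, 0.2124]
eef_rot: [0.934, -0.356, -0.005, 0.003]
wrist_force: [0.7, -0.1, -0.3]
gripper_width: 0.0521
```

```bash
python3 - <<'E'
from h import *
obs();plan([((.5345,-.016,.20),226,.03)],52.3)
E
```

```text
{'time_s': 14.3, 'joint_positions': [0.297, 0.221, 0.016, -0.001, -1.378, 0.545], 'position': [0.525, -0.0, 0.212], 'eef_rot': [0.934, -0.356, -0.005, 0.003], 'wrist_force': [0.659, -0.129, -0.28], 'gripper_width': 0.052}
0.218,0.072,0.154,0.019,0.014,0.078,52.3,
rows 1
```

jog_arm --rows '[0.11, 0.035, 0.07, 0.01, 0.007, 0.04, 52.3, 0.1, 0.03, 0.07, 0.01, 0.007, 0.035, 52.3, 0, 0, 0, 0, 0, 0, 52.3]'

```text
time_s: 14.68
position: [0.5338, -0.0166, 0.1984]
eef_rot: [0.927, -0.375, -0.001, 0.0]
wrist_force: [0.5, -0.1, -0.7]
gripper_width: 0.0524
```

```bash
cat > rel.py <<'E'
from h import *
o=obs();p=np.array(o["position"]);r=R.from_quat(o["eef_rot"])
s=snap("side");np.savez("sideL.npz",**s)
W=r.inv().apply((pts(s)-p).reshape(-1,3)).reshape(400,640,3)  # tool frame
m=(np.hypot(W[...,0],W[...,1])<.05)
for a in (.08,.07,.06,.05,.04,.03,.02,.01,0):
    k=W[m&(W[...,2]>=a-.005)&(W[...,2]<a+.005)]
    if len(k)>5: print("z",a,len(k),"y",np.round([k[:,1].min(),k[:,1].max()],4),"x",np.round([k[:,0].min(),k[:,0].max()],4))
Q=pts(s);k=Q[(np.hypot(Q[...,0]-.537,Q[...,1]+.0185)<.022)&(Q[...,2]>.012)&(Q[...,2]<.034)]
print("sleeve",len(k)); 
if len(k)>10:
    print(np.median(k[:,2]),cv2.minEnclosingCircle(k[k[:,2]>.026][:,:2].astype(np.float32)))
E
python3 rel.py; python3 - <<'E'
from h import *
s=dict(np.load("sideL.npz"));cv2.imwrite("pics/s6.png",cv2.resize(s["pixels"][130:300,230:400],None,fx=3.5,fy=3.5,interpolation=2))
plan([((.5345,-.016,.16),226,.03)],52.3)
E
```

```text
{'time_s': 14.675, 'joint_positions': [0.262, 0.238, 0.002, -0.001, -1.337, 0.54], 'position': [0.534, -0.017, 0.198], 'eef_rot': [0.927, -0.375, -0.001, 0.0], 'wrist_force': [0.457, -0.121, -0.733], 'gripper_width': 0.052}
z 0.07 18 y [-0.0232  0.0261] x [-0.0067  0.0096]
z 0.06 26 y [-0.023  0.027] x [-0.0056  0.009 ]
z 0.05 30 y [-0.0223  0.0262] x [-0.0059  0.0099]
z 0.04 25 y [-0.0221  0.0265] x [-0.0063  0.0145]
z 0.03 21 y [-0.0217  0.0247] x [-0.0057  0.0115]
z 0.02 21 y [-0.0214  0.0242] x [-0.0056  0.0128]
z 0.01 24 y [-0.0212  0.0242] x [-0.0066  0.0111]
z 0 25 y [-0.0219  0.0284] x [-0.0059  0.0073]
sleeve 122
0.026890383834457632 ((0.5355535745620728, -0.01826285384595394), 0.014642532914876938)
0.002,-0.004,0.242,0.001,0.002,-0.001,52.3,
0.001,-0.004,0.242,0.001,0.002,-0.001,52.3,
rows 2
```

View pics/s6.png

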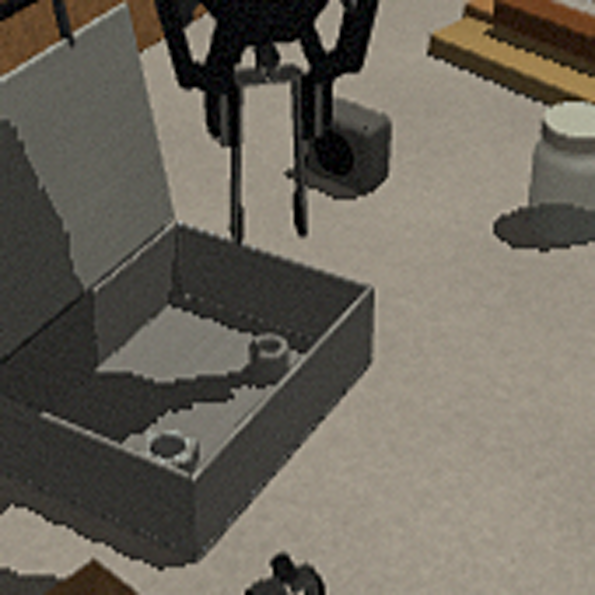

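Tongs hang straight: jaws at crop x 242–295 (mid 269), sleeve centred at crop x 270, directly beneath and in line. Lowering to just above the sleeve, then re-checking.

jog_arm --rows '[0, 0, 0.24, 0, 0, 0, 52.3, 0, 0, 0.24, 0, 0, 0, 52.3, 0, 0, 0.24, 0, 0, 0, 52.3, 0, 0, 0.2, 0, 0, 0, 52.3, 0, 0, 0.1, 0, 0, 0, 52.3]'

```text
time_s: 15.35
position: [0.5351, -0.0125, 0.117]
eef_rot: [0.928, -0.372, 0.001, -0.001]
wrist_force: [1.0, -0.0, -0.7]
gripper_width: 0.052
```

```bash
python3 rel.py; python3 - <<'E'
from h import *
s=dict(np.load("sideL.npz"));cv2.imwrite("pics/s7.png",cv2.resize(s["pixels"][170:260,260:360],None,fx=6,fy=6,interpolation=2))
plan([((.534,-.0165,.085),226,.012)],52.3)
E
```

```text
{'time_s': 15.35, 'joint_positions': [0.269, 0.288, -0.145, -0.001, -1.135, 0.54], 'position': [0.535, -0.013, 0.117], 'eef_rot': [0.928, -0.372, 0.001, -0.001], 'wrist_force': [1.022, -0.011, -0.695], 'gripper_width': 0.052}
z 0.08 17 y [-0.0056  0.0158] x [-0.0071  0.0176]
z 0.07 20 y [-0.023   0.0257] x [-0.0045  0.0136]
z 0.06 25 y [-0.0233  0.0257] x [-0.006   0.0147]
z 0.05 27 y [-0.0225  0.0252] x [-0.0059  0.0118]
z 0.04 18 y [-0.0222  0.0251] x [-0.0058  0.0108]
z 0.03 21 y [-0.0218  0.0252] x [-0.0068  0.0125]
z 0.02 20 y [-0.0215  0.0252] x [-0.0055  0.0138]
z 0.01 21 y [-0.0214  0.0257] x [-0.0053  0.0138]
z 0 20 y [-0.0209  0.0275] x [-0.0055  0.0144]
sleeve 122
0.026798187834611797 ((0.5356824994087219, -0.018613794818520546), 0.014992456883192062)
0.009,0.014,0.13,-0.002,0,0.004,52.3,
0.009,0.014,0.13,-0.002,0,0.004,52.3,
0.009,0.014,0.13,-0.002,0,0.004,52.3,
rows 3
```

View pics/s7.png

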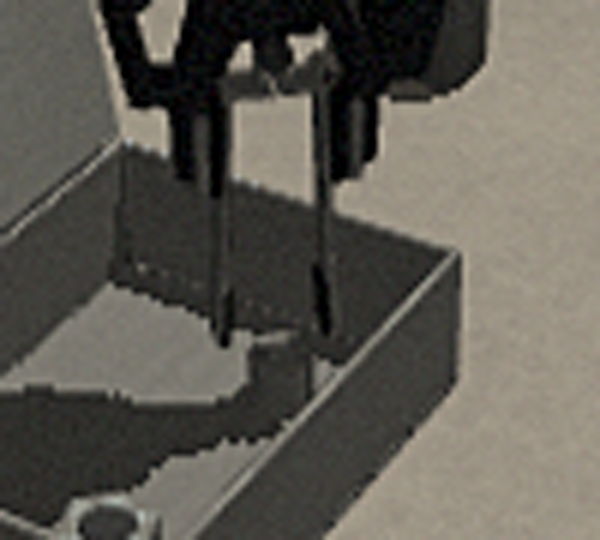

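Jaws (inner edges at crop x 233/313, mid 273) are about 2 mm left of the sleeve's mid (279), matching the measured y drift. Correcting sideways, staying above the sleeve.

jog_arm --rows '[0.021, 0.032, 0, 0, 0, 0, 52.3, 0, 0, 0, 0, 0, 0, 52.3]'

```text
time_s: 15.65
position: [0.5348, -0.0153, 0.1173]
eef_rot: [0.928, -0.372, 0.001, -0.001]
wrist_force: [-0.1, 0.1, -1.7]
gripper_width: 0.0524
```

```bash
python3 - <<'E'
from h import *
obs();plan([((.5345,-.0155,.084),226,.012)],52.3)
E
```

```text
{'time_s': 15.65, 'joint_positions': [0.264, 0.287, -0.146, -0.001, -1.134, 0.546], 'position': [0.535, -0.015, 0.117], 'eef_rot': [0.928, -0.372, 0.001, -0.001], 'wrist_force': [-0.058, 0.07, -1.673], 'gripper_width': 0.052}
-0.001,0.002,0.139,-0.002,-0.001,0.004,52.3,
-0.001,0.002,0.139,-0.002,-0.001,0.004,52.3,
0,0.002,0.139,-0.002,-0.001,0.004,52.3,
rows 3
```

jog_arm --rows '[0.004, 0.006, 0.12, 0, 0, 0, 52.3, 0.004, 0.006, 0.12, 0, 0, 0, 52.3]'

```text
time_s: 15.9
position: [0.5357, -0.0163, 0.0985]
eef_rot: [0.928, -0.372, 0.003, -0.002]
wrist_force: [0.1, 0.4, -1.1]
gripper_width: 0.0521
```

```bash
python3 - <<'E'
from h import *
obs();plan([((.5345,-.0155,.084),226,.012)],52.3)
E
```

```text
{'time_s': 15.9, 'joint_positions': [0.261, 0.302, -0.176, -0.001, -1.085, 0.548], 'position': [0.536, -0.016, 0.099], 'eef_rot': [0.928, -0.372, 0.003, -0.002], 'wrist_force': [0.09, 0.397, -1.104], 'gripper_width': 0.052}
-0.009,0.002,0.091,-0.006,-0.003,0.006,52.3,
-0.009,0.002,0.091,-0.006,-0.003,0.006,52.3,
rows 2
```

jog_arm --rows '[-0.009, 0.002, 0.09, -0.006, -0.003, 0.006, 52.3, -0.009, 0.002, 0.09, -0.006, -0.003, 0.006, 52.3]'

```text
time_s: 16.15
position: [0.534, -0.0157, 0.0825]
eef_rot: [0.927, -0.375, -0.001, 0.0]
wrist_force: [0.2, 0.4, -1.4]
gripper_width: 0.0525
```

```bash
python3 rel.py; python3 - <<'E'
from h import *
plan([((.5345,-.0155,.083),226,.012)],52.3)
E
```

```text
{'time_s': 16.15, 'joint_positions': [0.264, 0.319, -0.197, -0.0, -1.056, 0.539], 'position': [0.534, -0.016, 0.083], 'eef_rot': [0.927, -0.375, -0.001, 0.0], 'wrist_force': [0.213, 0.419, -1.391], 'gripper_width': 0.053}
z 0.08 260 y [-0.0489  0.0399] x [-0.041   0.0491]
z 0.07 66 y [-0.0464  0.0212] x [-0.0299  0.0496]
z 0.06 67 y [-0.0232  0.025 ] x [-0.0122  0.015 ]
z 0.05 79 y [-0.0226  0.0249] x [-0.0123  0.0182]
z 0.04 18 y [-0.0222  0.0254] x [-0.0059  0.0109]
z 0.03 20 y [-0.0216  0.025 ] x [-0.0053  0.0083]
z 0.02 21 y [-0.021   0.0251] x [-0.0061  0.0081]
z 0.01 16 y [-0.0206  0.0253] x [-0.0065  0.0067]
z 0 18 y [-0.0215  0.0266] x [-0.0059  0.0035]
sleeve 142
0.02601793082083531 ((0.5342499017715454, -0.01672586053609848), 0.021629678085446358)
0.01,-0.012,-0.021,0.005,0.005,-0.001,52.3,
rows 1
```

jog_arm --rows '[0, 0, 0, 0, 0, 0, 50, 0, 0, 0, 0, 0, 0, 48.5, 0, 0, 0, 0, 0, 0, 46, 0, 0, 0, 0, 0, 0, 42, 0, 0, 0, 0, 0, 0, 42, 0, 0, 0, 0, 0, 0, 42]' --grip_force 30

```text
time_s: 16.95
position: [0.5332, -0.0155, 0.0813]
eef_rot: [0.927, -0.375, -0.002, 0.001]
wrist_force: [0.9, 0.0, -1.4]
gripper_width: 0.0477
```

```bash
python3 rel.py
```

```text
{'time_s': 16.95, 'joint_positions': [0.264, 0.321, -0.199, -0.001, -1.055, 0.539], 'position': [0.533, -0.016, 0.081], 'eef_rot': [0.927, -0.375, -0.002, 0.001], 'wrist_force': [0.943, 0.033, -1.428], 'gripper_width': 0.048}
z 0.08 181 y [-0.049   0.0367] x [-0.0395  0.0497]
z 0.07 134 y [-0.0481  0.0391] x [-0.0378  0.0491]
z 0.06 62 y [-0.0182  0.0218] x [-0.0105  0.0148]
z 0.05 90 y [-0.0179  0.0222] x [-0.0101  0.0176]
z 0.04 14 y [-0.0183  0.0215] x [-0.0054  0.0056]
z 0.03 20 y [-0.0182  0.0219] x [-0.0059  0.0142]
z 0.02 19 y [-0.0183  0.0219] x [-0.0063  0.0133]
z 0.01 18 y [-0.0183  0.0219] x [-0.0058  0.0094]
z 0 21 y [-0.0275  0.0244] x [-0.0059  0.0058]
sleeve 161
0.026629962149746222 ((0.5353009700775146, -0.018698684871196747), 0.02004680410027504)
```

The pads stopped at 47.7 mm (expected 48 on the sleeve) and the arms are parallel. Lifting.

jog_arm --rows '[0, 0, -0.08, 0, 0, 0, 42, 0, 0, -0.12, 0, 0, 0, 42, 0, 0, -0.15, 0, 0, 0, 42, 0, 0, -0.2, 0, 0, 0, 42, 0, 0, -0.2, 0, 0, 0, 42, 0, 0, -0.25, 0, 0, 0, 42, 0, 0, -0.25, 0, 0, 0, 42, 0, 0, -0.25, 0, 0, 0, 42, 0, 0, -0.25, 0, 0, 0, 42, 0, 0, -0.2, 0, 0, 0, 42, 0, 0, -0.1, 0, 0, 0, 42, 0, 0, 0, 0, 0, 0, 42]'

```text
time_s: 18.5
position: [0.5339, -0.0158, 0.26]
eef_rot: [0.927, -0.375, 0.002, -0.001]
wrist_force: [0.9, 1.1, -1.7]
gripper_width: 0.047
```

jog_arm --rows '[0, 0, -0.05, 0, 0, 0, 42, 0, 0, 0, 0, 0, 0, 42, 0, 0, 0, 0, 0, 0, 42, 0, 0, 0, 0, 0, 0, 42]'

```text
time_s: 19.0
position: [0.533, -0.0157, 0.2624]
eef_rot: [0.927, -0.375, 0.0, -0.001]
wrist_force: [0.8, -0.2, -2.8]
gripper_width: 0.0477
```

```bash
python3 rel.py; python3 - <<'E'
from h import *
s=dict(np.load("sideL.npz"));cv2.imwrite("pics/s8.png",cv2.resize(s["pixels"][60:310,170:470],None,fx=2.4,fy=2.4,interpolation=2))
o=arm.get_obs();p=np.array(o["position"]);Q=pts(s)
m=(np.hypot(Q[...,0]-p[0],Q[...,1]-p[1])<.03)&(Q[...,2]>.1)&(Q[...,2]<p[2]);print("lowest",np.sort(Q[m][:,2])[:5],np.abs(o["dq"]).max())
d=np.array([np.cos(np.radians(3.9)),np.sin(np.radians(3.9))]);n=np.array([-d[1],d[0]]);W=Q[...,:2]-[.647,.0469];r=W@d;l=W@n;z=Q[...,2]
m=(abs(l)<.1)&(r>-.02)&(r<.08)&(z>.1)&(z<.26);print("lid",m.sum(),np.pi/2+np.arctan(np.polyfit(z[m],r[m],1)[0]))
X,Y=Q[...,0],Q[...,1]
for nm,q,h in(("jar",(.4435,-.1685),(.08,.11)),("nut",(.5365,.0976),(.012,.03))):
    k=Q[(np.hypot(X-q[0],Y-q[1])<.05)&(z>h[0])&(z<h[1])];print(nm,len(k),np.round(np.median(k,0),3))
E
```

```text
{'time_s': 19.0, 'joint_positions': [0.264, 0.214, 0.133, -0.001, -1.488, 0.539], 'position': [0.533, -0.016, 0.262], 'eef_rot': [0.927, -0.375, 0.0, -0.001], 'wrist_force': [0.755, -0.247, -2.765], 'gripper_width': 0.048}
z 0.07 67 y [-0.0183  0.0215] x [-0.0128  0.0093]
z 0.06 81 y [-0.0185  0.0216] x [-0.0121  0.0147]
z 0.05 102 y [-0.0184  0.0218] x [-0.0106  0.0157]
z 0.04 23 y [-0.0183  0.0213] x [-0.0071  0.0071]
z 0.03 25 y [-0.0181  0.0213] x [-0.0058  0.0064]
z 0.02 23 y [-0.018   0.0214] x [-0.0056  0.0061]
z 0.01 26 y [-0.018  0.022] x [-0.0068  0.0038]
z 0 26 y [-0.0208  0.0257] x [-0.0056  0.0063]
sleeve 0
lowest [0.18759986 0.18761426 0.1885497  0.18866484 0.18867365] 0.0031702550045979777
lid 3646 1.7505987528610447
jar 0 [nan nan nan]
nut 148 [0.533 0.096 0.022]
  return _methods._mean(a, axis=axis, dtype=dtype,
  ret = um.true_divide(
```

View pics/s8.png

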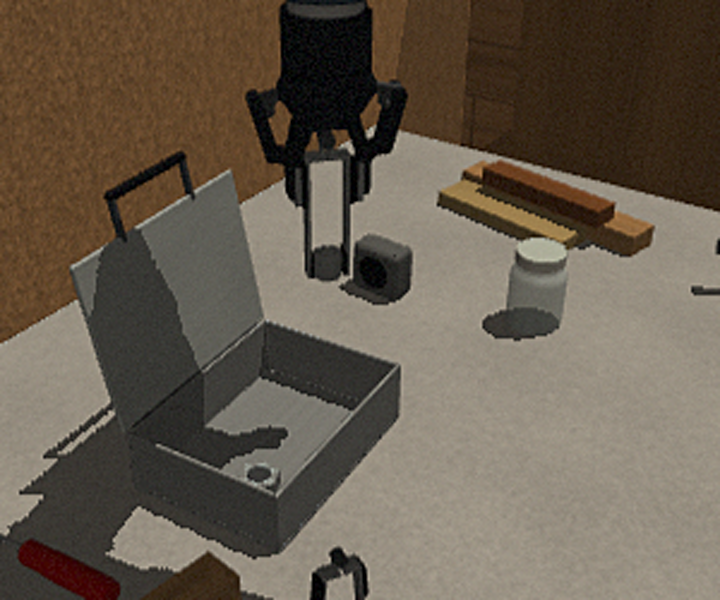

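The sleeve is held between the jaws at crop (327,262), lid open, nut (262,475), jar (538,280) and tape (382,265) in place. My numeric jar check came back empty because its start position was spoiled by no-reading pixels; the picture shows the jar standing undisturbed. Handing in.

```bash
python3 -c "
from h import *
print(arm.close_job())"
```

```text
the job is handed in; nothing more can be done
None
```

I opened the lid to its stop, took the largest tongs out of the stand, and lifted the sleeve out of the tray in their jaws. I handed the job in at about 19 s, still holding it, and got no verdict back.

**Last checks before handing in:**
- **Lid:** it measured 1.751 rad, against a stop at 1.75.
- **Grip:** the finger opening was steady at 47.7 mm, against 48 mm expected on the sleeve, with 30 N set.
- **Height:** the sleeve and jaws' lowest point was about 0.188 m above the bench, well over the required 0.12 m. The arm was at rest.
- **Other things:** the nut measured within about 4 mm of its start. The jar, tape and screwdriver were judged by eye only and look unmoved.

**What failed or disagreed:**
- **First tongs grasp:** it landed about 11 mm off and too high because the arm drifts in holding rows, so I opened and re-seated it before lifting.
- **Jar position check:** it returned no points, because its start position was spoiled by pixels without a depth reading.
- **Jaw gap before the squeeze:** it looked like 36–38 mm in the images, while the finger opening implied about 43 mm. The sleeve fitted between the jaws either way.

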